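# Post a used sample plate into the return box

### The arm

A 7-joint arm with a two-finger parallel gripper is mounted at the origin on the work surface. World frame = base frame: x ahead of the robot, y to its left, z up, the work surface at z = 0. Lengths are in m, angles in rad, forces in N, time in s.
With the tool pointing down it reaches from about 0.4 to 0.85 m from the base axis. Payload 4.5 kg.
Tool frame: the origin (TCP) lies midway between the tips of the shut fingers; the grasp point (between the pads) lies 19 mm behind it; z points along the fingers, y is the direction in which the jaws open and shut (so a half turn about z gives the same grasp; the last joint's range is limited). The gripper opens to 88 mm and grips with 3 to 60 N. Pads are 18 mm wide; open, the fingers measure 123 mm over their backs; the gripper's body (75 mm by 187 mm) begins 45 mm behind the grasp point.
Start: joints at [-1.309, 0.689, -0.195, 1.565, 0.157, 0.902, -0.215], TCP at [0.141, 0.609, 0.239] pointing down, gripper open.
Joint ranges: [-3.01, 3.01], [-0.46, 2.08], [-1.47, 1.51], [0.13, 2.56], [-1, 4.14], [0.04, 2.09], [-2.66, 2.66]. Speed limits (rad/s): [2.57, 2.57, 3.14, 3.14, 3.14, 3.14, 3.14].

### API

Orientations are given as a unit quaternion [x, y, z, w].
In Python, from plant import r gives the robot as it stands. The module is installed in compiled form; this text tells all that it offers.
- The arm moves only by the tool carry_out, never from a script. Its argument "commands" is a list of rows, each a list of 6 numbers: the shift along the tool's x, y, z in m, then the turn, a rotation vector about the tool's x, y, z in degrees. In form: [[dx, dy, dz, wx, wy, wz], ...]. A call has 1 to 12 rows; each row is the pose to reach, as a shift and turn from the pose commanded when the call began, along the tool's axes at that moment; what a row does not reach only later rows make up. A row lasts 1/10 s, in which the tool goes at most 50 mm and 8.59 degrees, less where a joint would pass 70% of its speed; a pose out of reach is approached as far as the arm can. A call with a gripper value outside its range is refused whole. "fingers" is the closure in counts, from 0 (fully open) to 255 (shut), set as the call begins (left out, the last holds). The fingers move at their own pace and stop on an object; "grip_force" is the grip in N (left out, the last holds). Time passes only in rows, so rows that repeat a pose let the fingers close. It gives the time, the measured TCP pose, the force and the opening at its end, in the units of the state.
- r.get_state(): the state, without advancing time (a new reading comes with each control period).
- r.snapshot(name): name is "side" or "top"; returns a dict with "img" (480x640x3 uint8, blue, green, red), "intrinsics" (3x3 intrinsics, pixels), "extrinsics" (4x4, takes a point from camera to world coordinates). Camera axes: x right, y down, z forward; pixel columns grow to the right and rows downward; lengths in m; the calibration is good to about 2 mm. A picture is of the moment at which its call begins. There is no depth.
- r.finish_job(): hands the job in, once; it reports no verdict.
Trained networks look in a picture, given as the dict that the camera call returned (one of the last four; its "shot" number tells which), for a name from the list of things; names that differ only in an ending like _2 or _b are one class to them, and where a whole thing is asked for, a point or a joint stands for the part that bears it (a point fixed in the world has none). Each returns a list of dicts, best first, with "p" (0 to 1); they miss things now and then, are a little off and sometimes report something else, mostly with a low value. They report only what shows in the picture. A call takes as long as a camera call.
- r.spot_in(picture, label): "xyz" ([x, y, z] in m, in world coordinates, good to about 4 mm: the middle of the surface that is visible of it).
- r.spot_point(picture, label): "xyz" ([x, y, z] in m, in world coordinates, good to about 4 mm: a listed point, or the origin of a listed thing).
The state is a dict: "clock": time; "q": joint angles; "qd": joint speeds; "joint_torque": joint torques, N m; "tool_pos": TCP position; "eef_rot": TCP orientation; "contact_force": force on the tool from outside, world axes, zero at the start; "moment": the same for the moment, N m; "opening": opening from 0.0 (shut) to 1.0 (fully open).
Only numpy, scipy, OpenCV 4.12 (cv2) and the standard library are available. Lean on these libraries where they do the work, as an engineer would, in place of code of your own. Each camera call takes 0.05 s, during which the arm holds its last target.

### The job

In the paint mixing room, take the blue sample plate out of the drying rack and post it into the grey return box: find the slot in the box's sliding lid, push the plate upright down through it, keeping hold until the sprung flap beneath is well open, then let go so that the plate drops inside and the flap shuts behind it. Be gentle - never bear on the box or its lid with more than 30 N (about 3 kg) - and leave the other two plates, the mixing cup and the paint tin where they stand.

Things in the scene. Friction and masses are not known exactly. Their poses are not given: they have to be found in the camera images.
- plate_blue: Flat rigid sample plate, blue with a white band, 8 mm thick (its x), 60 mm wide (its y), 100 mm tall (its z, up), about 0.3 kg. Origin: centre of its lower edge. It stands upright in a rack groove, 1 mm play each face, 80 mm standing out. Grip it from above across its thickness, fingertips at most 35 mm below its top edge, so that enough is left to pass the flap.
- plate_yellow: Bystander: yellow sample plate like the blue one, standing in another groove. Leave it.
- plate_green: Bystander: green sample plate like the blue one, standing in another groove. Leave it.
- rack: Black drying rack, 240 (x) x 80 (y) x 28 mm tall, fixed. Origin: centre of its underside. Three grooves run along its y, at x = -75, 0 and +75 mm, groove floors 8 mm above the bench. Which plate stands in which groove varies.
- box: Grey steel return box, fixed, 210 (x) x 110 (y) mm. Origin: centre of its underside. A flat white lid, 250 (x) x 112 (y) x 4 mm, its top 161 mm above the bench, lies between two rails along x that stand 1 mm above it, at y = +-58 mm. Inside, the floor is 4 mm above the bench; the whole plate fits.
- box_top (a point): Point fixed to the box, 161 mm above its origin, level with the lid's top; axes as the box's. The red-edged slot through the lid, 11 (x) x 65 (y) mm, slick throat 18 mm deep, takes the plate upright, its x along the box's x. The lid slides along x and is clamped stiffly wherever it was left: the slot's centre has y = 0 but any x from -14 to +14 mm, not measured; find it by eye or by feel.
- flap (a joint): Angle of the black flap under the slot, 34 mm long, hinged on the slot's +x side 19.5 mm below the lid's top: 0 shut, 1.5 rad hanging open. Its spring takes about 3.5 to 5 N to start, more than the plate's weight, and less later. With the plate's lower edge 55 mm or more below the lid's top the flap only leans on its face; a released plate then drops by its own weight and the flap shuts.
- cup: Bystander: white mixing cup, 76 mm across, 90 mm tall, empty. Origin: centre of its underside. Leave it.
- tin: Bystander: paint tin with black pouring lid, 96 mm across, 150 mm tall with its lid. Origin: centre of its underside. Leave it.

How it is judged:
On the way, in this order (a step that is already met when the one before it is completed fails the run):
1. the blue plate is held clear above the rack (z of plate_blue in the frame of rack above 0.035 m and contact force between plate_blue and the fingers above 0.5 N), for 0.2 s.
2. still held, it has been pushed through the slot and holds the flap open (value of joint flap above 0.7 rad and contact force between plate_blue and the fingers above 0.5 N and z of plate_blue in the frame of box below 0.125 m and angle between plate_blue's own z axis and vertical below 0.3 rad), for 0.1 s.
At the end, for the whole second after the job is handed in: The blue plate lies at rest inside the return box (its lower edge within the walls and less than 60 mm above the bench), and the flap is shut again (below 0.12 rad) (x of plate_blue in the frame of box between -0.105 and 0.105 m and y of plate_blue in the frame of box between -0.055 and 0.055 m and z of plate_blue in the frame of box below 0.06 m and value of joint flap below 0.12 rad and linear speed of plate_blue below 0.02 m/s); the robot touches nothing.
It fails at once if the held plate bears on the box, lid or flap with more than 30 N (contact force between plate_blue and box above 30 N and contact force between plate_blue and the fingers above 0.5 N).
It fails at once if the gripper or arm bears on the box or lid with more than 30 N (contact force between the arm and box above 30 N).
It fails at once if the fingers bear on the box or lid with more than 30 N (contact force between the fingers and box above 30 N).
It fails at once if another plate is moved more than 20 mm (distance of any of plate_yellow, plate_green from where it was at the start of the episode above 0.02 m).
It fails at once if the cup or tin is moved more than 20 mm (distance of any of cup, tin from where it was at the start of the episode above 0.02 m).
It also fails if it takes over 69 s, if anything falls off the work surface, if the arm or the gripper's body presses on something with over 40 N, if the wrist force passes 120 N, or if a joint passes its speed limit or range.

## Working session

There is one attempt and no reset: what is moved stays moved. The work goes in short steps, Python scripts to look and compute and a tool call to move; the robot and the scene stay as the last step left them, time stands still between calls to the robot, and variables do not carry over. Pictures are saved under pics/ and viewed, and the job is handed in when it is done.

Besides the shell and the picture viewer there is one more tool, called in YAML: its name, and indented under it one key for each argument. carry_out: Moves the arm, as the interface text tells. Its arguments: {"type":"object","properties":{"commands":{"type":"array","items":{"type":"array","items":{"type":"number"}}},"fingers":{"type":"number"},"grip_force":{"type":"number"}},"required":["commands"]}

```bash
mkdir -p pics
python3 - <<'E'
from plant import r
import cv2,pickle
s=r.get_state(); print({k:s[k] for k in('clock','tool_pos','eef_rot','contact_force','opening')})
P={}
for n in('side','top'):
    p=r.snapshot(n); P[n]=p; cv2.imwrite(f'pics/{n}0.png',p['img'])
    print(n,p['intrinsics'],p['extrinsics'])
    for l in('plate_blue','rack','box','box_top','cup','tin','plate_yellow','plate_green'):
        try: print(l,[(d['p'],d['xyz']) for d in r.spot_point(p,l)[:2]])
        except Exception as e: print(l,e)
pickle.dump(P,open('p0.pkl','wb'))
E
```

```text
{'clock': 0.0, 'tool_pos': array([0.14104747, 0.60822021, 0.23792916]), 'eef_rot': array([ 1.13615753e-01,  9.93524344e-01, -9.14176656e-04, -5.53454620e-05]), 'contact_force': array([-0.392236  , -0.08429135,  0.17309906]), 'opening': 1.0030501535878695}
side [[605.65853335   0.         316.79460108]
 [  0.         605.65853335 239.94992454]
 [  0.           0.           1.        ]] [[-0.89528603 -0.42053163  0.14702406  0.444138  ]
 [-0.44547858  0.84255895 -0.30272635  0.23900771]
 [ 0.00342957 -0.33652274 -0.94166909  0.9670106 ]
 [ 0.          0.          0.          1.        ]]
plate_blue [(0.6, [0.5548, -0.2013, 0.0091])]
rack [(0.71, [0.5579, -0.197, -0.0006])]
box [(0.86, [0.5363, 0.2288, 0.0012])]
box_top [(0.74, [0.5352, 0.2331, 0.1579])]
cup [(0.95, [0.4302, -0.0031, -0.0003])]
tin [(0.78, [0.7394, 0.0116, -0.0012])]
plate_yellow [(0.73, [0.4808, -0.1885, 0.0053])]
plate_green [(0.92, [0.6268, -0.2087, 0.0046])]
top [[479.79295974   0.         327.4556059 ]
 [  0.         479.79295974 240.62761075]
 [  0.           0.           1.        ]] [[ 0.00449159 -0.99395388  0.10970645  0.47598036]
 [-0.99912449 -0.00902385 -0.04085117 -0.00147788]
 [ 0.04159415 -0.10942691 -0.9931242   1.00399095]
 [ 0.          0.          0.          1.        ]]
plate_blue [(0.8, [0.5541, -0.2012, 0.0099])]
rack [(0.78, [0.5524, -0.1986, -0.005])]
box [(0.73, [0.5365, 0.2337, -0.003])]
box_top [(0.6, [0.5357, 0.2329, 0.159]), (0.41, [0.737, 0.0109, 0.0039])]
cup [(0.72, [0.4318, -0.0041, -0.0021])]
tin [(0.93, [0.742, 0.0102, 0.0029]), (0.4, [0.6269, -0.2101, 0.0049])]
plate_yellow [(0.63, [0.4816, -0.1824, 0.01])]
plate_green [(0.79, [0.6267, -0.2076, 0.0051])]
```

View pics/side0.png

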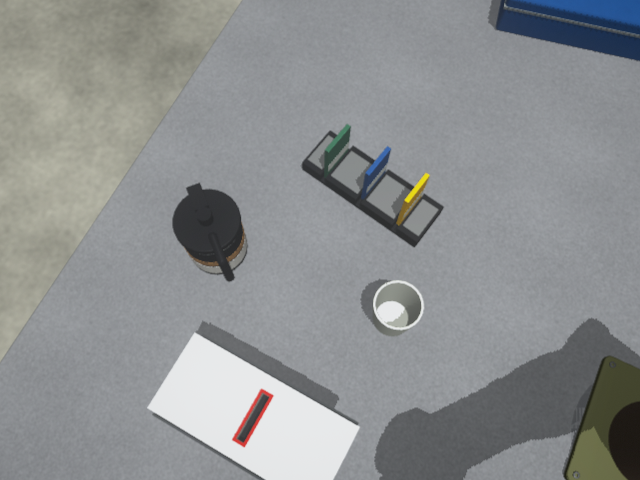

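View pics/top0.png

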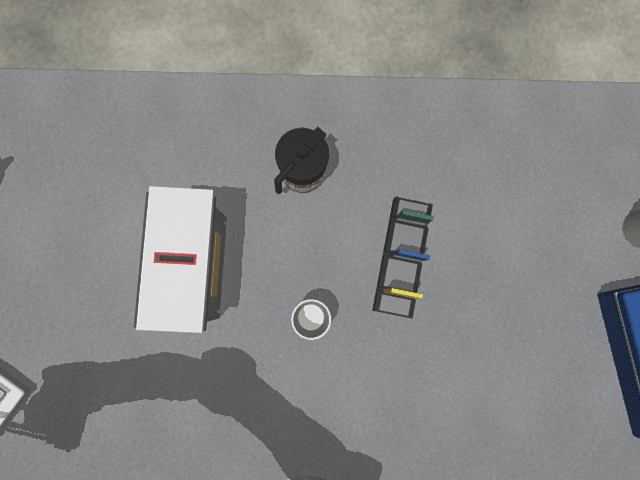

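Side view: the blue plate is in the middle groove (about 376,172) and the red slot is at (253,418). In the top view, the blue plate is at (410,254) and the slot at (175,259). The arm blocks neither. Next I'll measure both.

```bash
cat > h.py <<'E'
import numpy as np,cv2
def ray(p,uv,z):
    K=p['intrinsics'];E=p['extrinsics']
    uv=np.atleast_2d(uv).astype(float)
    d=np.c_[uv,np.ones(len(uv))]@np.linalg.inv(K).T@E[:3,:3].T
    o=E[:3,3]
    return o+d*((z-o[2])/d[:,2])[:,None]
def proj(p,X):
    X=np.atleast_2d(X);E=p['extrinsics'];c=(X-E[:3,3])@E[:3,:3]
    c=c@p['intrinsics'].T
    return c[:,:2]/c[:,2:]
def big(m):
    n,l,s,c=cv2.connectedComponentsWithStats(m.astype(np.uint8))
    return l==1+np.argmax(s[1:,4])
def red(img):
    b,g,r_=[img[...,i].astype(int) for i in range(3)]
    return big((r_>110)&(g<80)&(b<80))
E
python3 - <<'E'
from h import *
import pickle
P=pickle.load(open('p0.pkl','rb'))
for n,p in P.items():
    img=p['img']
    m=red(img); c,_=cv2.findContours(m.astype(np.uint8),0,2)
    w=ray(p,c[0][:,0],0.161)[:,:2]
    rc=cv2.minAreaRect((w*1000).astype(np.float32)); print(n,'slot',rc)
    # lid: white
    g=img.min(2); m=big(g>170); m2=cv2.morphologyEx(m.astype(np.uint8),3,np.ones((25,25)))
    c,_=cv2.findContours(m2,0,2); c=max(c,key=len)
    print('lid',cv2.minAreaRect((ray(p,c[:,0],0.161)[:,:2]*1000).astype(np.float32)))
    x0,y0,x1,y1=(290,110,460,260) if n=='side' else (360,185,450,330)
    cv2.imwrite(f'pics/{n}_rack.png',cv2.resize(img[y0:y1,x0:x1],None,fx=4.0,fy=4.0,interpolation=2)[:600])
E
```

```text
side slot ((536.0453491210938, 231.7836151123047), (70.96478271484375, 17.183364868164062), 87.16948699951172)
lid ((533.6135864257812, 237.53074645996094), (123.4423828125, 257.4172668457031), 87.48465728759766)
top slot ((536.0233764648438, 229.43138122558594), (69.41840362548828, 15.105486869812012), 87.04198455810547)
lid ((536.21875, 229.45553588867188), (111.57269287109375, 250.56124877929688), 87.39091491699219)
```

View pics/side_rack.png

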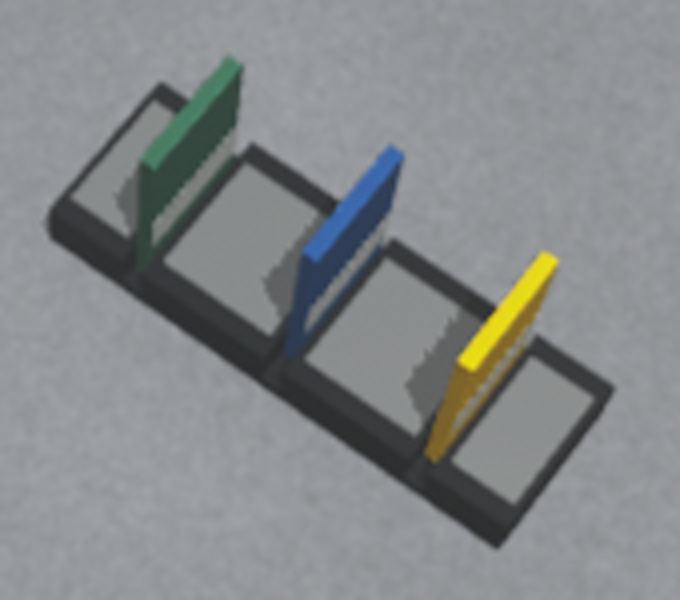

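View pics/top_rack.png

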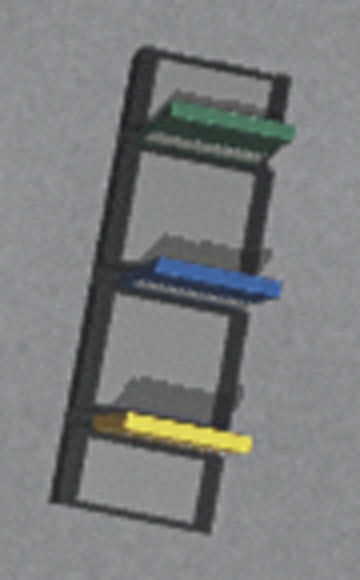

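Run:
```python
from h import *
import pickle
P=pickle.load(open('p0.pkl','rb'))
C={'side':([(392,147),(404,155),(315,262),(302,250)],(290,110)),'top':([(158,257),(282,284),(278,298),(155,272)],(360,185))}
for n,(c,o) in C.items():
    uv=(np.array(c)+.5)/4-.5+o
    w=ray(P[n],uv,0.108)[:,:2]*1000
    print(n,w.mean(0),cv2.minAreaRect(w.astype(np.float32)))
# rack top corners, z=.028
C={'side':([(160,84),(612,388),(498,540),(50,215)],(290,110)),'top':([(140,48),(290,76),(212,530),(54,500)],(360,185))}
for n,(c,o) in C.items():
    uv=(np.array(c)+.5)/4-.5+o
    w=ray(P[n],uv,0.028)[:,:2]*1000
    print(n,w.mean(0),cv2.minAreaRect(w.astype(np.float32)))
from scipy.spatial.transform import Rotation as R
print(R.from_quat([1.13615753e-01,9.93524344e-01,-9.14e-04,-5.5e-05]).as_matrix())
```

```text
side [ 551.14040679 -199.96184816] ((551.4949340820312, -199.77919006347656), (59.782596588134766, 7.0988359451293945), 78.45692443847656)
top [ 550.91357273 -202.42687317] ((550.7954711914062, -202.55799865722656), (60.175575256347656, 7.276370525360107), 78.17790222167969)
side [ 552.3662389  -192.63088364] ((552.8069458007812, -191.4326171875), (85.11589813232422, 238.10862731933594), 79.01603698730469)
top [ 553.50915134 -197.69744242] ((553.7581787109375, -197.2391815185547), (81.74166870117188, 238.75506591796875), 79.22991180419922)
[[-9.74182915e-01  2.25759932e-01 -3.16977274e-04]
 [ 2.25760134e-01  9.74181251e-01 -1.80366477e-03]
 [-9.84019187e-05 -1.82866023e-03 -9.99998323e-01]]
```

carry_out:
  commands:
    - [-0.4306, -0.268, -0.03, 0, 0, 44]
    - [-0.4306, -0.268, -0.03, 0, 0, 44]
    - [-0.4306, -0.268, -0.03, 0, 0, 44]
    - [-0.4306, -0.268, -0.03, 0, 0, 44]
    - [-0.4306, -0.268, -0.03, 0, 0, 44]
    - [-0.4306, -0.268, -0.03, 0, 0, 44]
    - [-0.4306, -0.268, -0.03, 0, 0, 44]
    - [-0.4306, -0.268, -0.03, 0, 0, 44]
    - [-0.4306, -0.268, -0.03, 0, 0, 44]
    - [-0.4306, -0.268, -0.03, 0, 0, 44]
    - [-0.4306, -0.268, -0.03, 0, 0, 44]
    - [-0.4306, -0.268, -0.03, 0, 0, 44]
  fingers: 130
  grip_force: 30

```text
clock: 2.1
tool_pos: [0.5015, 0.2486, 0.2688]
eef_rot: [0.48, 0.877, 0.0, 0.0]
contact_force: [-0.9, 0.7, -0.2]
opening: 0.492
```

```bash
cat >> h.py <<'E'
from scipy.spatial.transform import Rotation as R
def togo(pos,yaw,s=None):
    """commands in tool axes to reach pos with tool straight down, tool y at yaw deg"""
    if s is None:
        from plant import r; s=r.get_state()
    T=R.from_quat(s['eef_rot'])
    y=np.radians(yaw); Y=np.array([np.cos(y),np.sin(y),0]);Z=np.array([0,0,-1.]);X=np.cross(Y,Z)
    G=R.from_matrix(np.c_[X,Y,Z])
    d=T.inv().apply(np.array(pos)-s['tool_pos']); w=(T.inv()*G).as_rotvec(degrees=True)
    a=T.apply([0,1,0]);
    print('t',round(s['clock'],2),'pos',s['tool_pos'].round(4),'yaw',np.degrees(np.arctan2(a[1],a[0])).round(2),'tilt z',T.apply([0,0,1]).round(4),'F',s['contact_force'].round(2),'open',round(s['opening'],4))
    print('cmd',d.round(4),w.round(2))
E
python3 -c "
from h import *
togo([.551,-.201,.20],-11.3)"
```

```text
t 2.1 pos [0.5015 0.2486 0.2688] yaw 32.68 tilt z [ 7.e-04 -3.e-04 -1.e+00] F [-0.87  0.67 -0.22] open 0.492
cmd [-0.4052 -0.2011  0.0689] [4.000e-02 2.000e-02 4.398e+01]
```

carry_out:
  commands:
    - [-0.4052, -0.2011, 0.0689, 0, 0, 44]
    - [-0.4052, -0.2011, 0.0689, 0, 0, 44]
    - [-0.4052, -0.2011, 0.0689, 0, 0, 44]
    - [-0.4052, -0.2011, 0.0689, 0, 0, 44]
    - [-0.4052, -0.2011, 0.0689, 0, 0, 44]
    - [-0.4052, -0.2011, 0.0689, 0, 0, 44]
    - [-0.4052, -0.2011, 0.0689, 0, 0, 44]
    - [-0.4052, -0.2011, 0.0689, 0, 0, 44]
    - [-0.4052, -0.2011, 0.0689, 0, 0, 44]
    - [-0.4052, -0.2011, 0.0689, 0, 0, 44]
    - [-0.4052, -0.2011, 0.0689, 0, 0, 44]
    - [-0.4052, -0.2011, 0.0689, 0, 0, 44]

```text
clock: 3.3
tool_pos: [0.5522, -0.195, 0.1996]
eef_rot: [0.771, 0.637, 0.001, -0.001]
contact_force: [-0.5, 0.3, 0.0]
opening: 0.494
```

```bash
python3 -c "
from h import *
togo([.551,-.201,.15],-11.3)
from plant import r
for n in ('side','top'):
    p=r.snapshot(n); cv2.imwrite(f'pics/{n}1.png',p['img'])
    i=p['img'];x,y=(220,60) if n=='side' else (290,150)
    cv2.imwrite(f'pics/{n}1c.png',cv2.resize(i[y:y+200,x:x+260],None,fx=3,fy=3))
"
```

```text
t 3.3 pos [ 0.5522 -0.195   0.1996] yaw -10.81 tilt z [-2.0e-04  2.9e-03 -1.0e+00] F [-0.52  0.26  0.02] open 0.4944
cmd [-0.0062 -0.0001  0.0496] [-0.04 -0.16  0.49]
```

View pics/side1c.png

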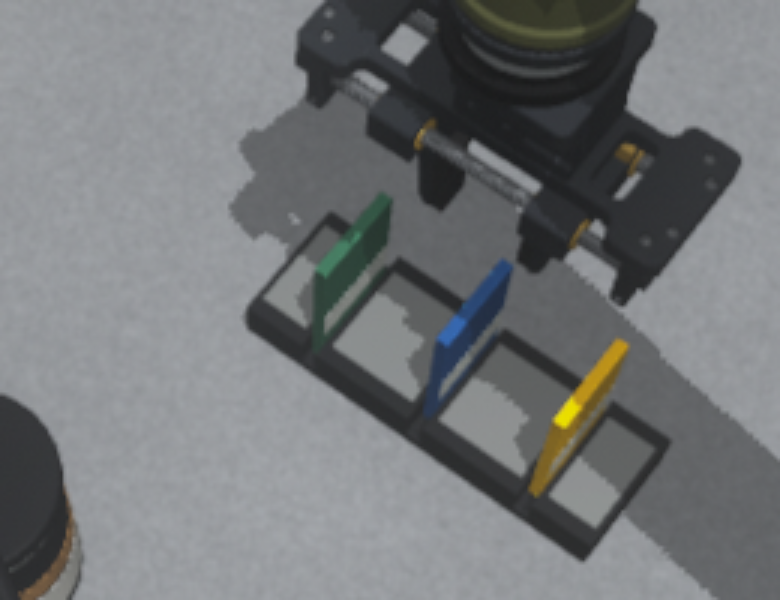

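View pics/top1.png

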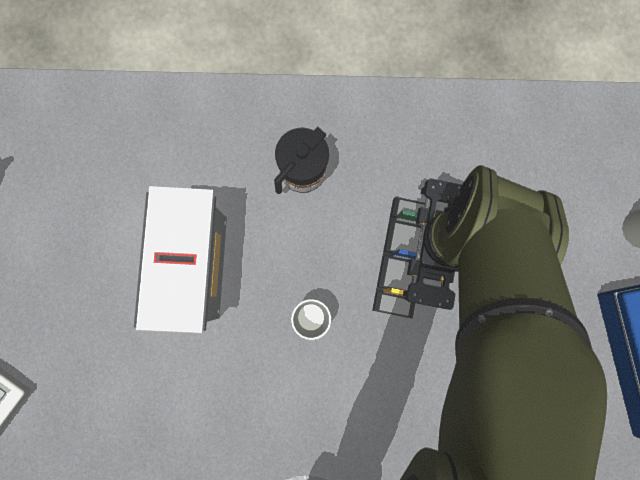

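The side view shows the open fingers straddling the blue plate's plane, with the other plates clear. Descending.

carry_out:
  commands:
    - [-0.006, 0, 0.03, 0, 0, 0.5]
    - [-0.006, 0, 0.045, 0, 0, 0.5]
    - [-0.006, 0, 0.06, 0, 0, 0.5]
    - [-0.006, 0, 0.075, 0, 0, 0.5]
    - [-0.006, 0, 0.09, 0, 0, 0.5]
    - [-0.006, 0, 0.1, 0, 0, 0.5]
    - [-0.006, 0, 0.11, 0, 0, 0.5]
    - [-0.006, 0, 0.116, 0, 0, 0.5]
    - [-0.006, 0, 0.121, 0, 0, 0.5]
    - [-0.006, 0, 0.121, 0, 0, 0.5]
    - [-0.006, 0, 0.121, 0, 0, 0.5]
    - [-0.006, 0, 0.121, 0, 0, 0.5]

```text
clock: 4.6
tool_pos: [0.5509, -0.2049, 0.0792]
eef_rot: [0.775, 0.632, 0.0, 0.0]
contact_force: [-0.2, 0.6, 0.5]
opening: 0.49
```

```bash
python3 -c "
from h import *
togo([.551,-.201,.078],-11.3)
from plant import r
for n in ('side',):
    p=r.snapshot(n); 
    i=p['img'];x,y=(260,80)
    cv2.imwrite(f'pics/{n}2c.png',cv2.resize(i[y:y+180,x:x+230],None,fx=3.3,fy=3.3))
"
```

```text
t 4.6 pos [ 0.5509 -0.2049  0.0792] yaw -11.56 tilt z [ 8.e-04 -2.e-04 -1.e+00] F [-0.18  0.57  0.52] open 0.4901
cmd [ 0.0038 -0.0007  0.0012] [ 0.05  0.   -0.26]
```

View pics/side2c.png

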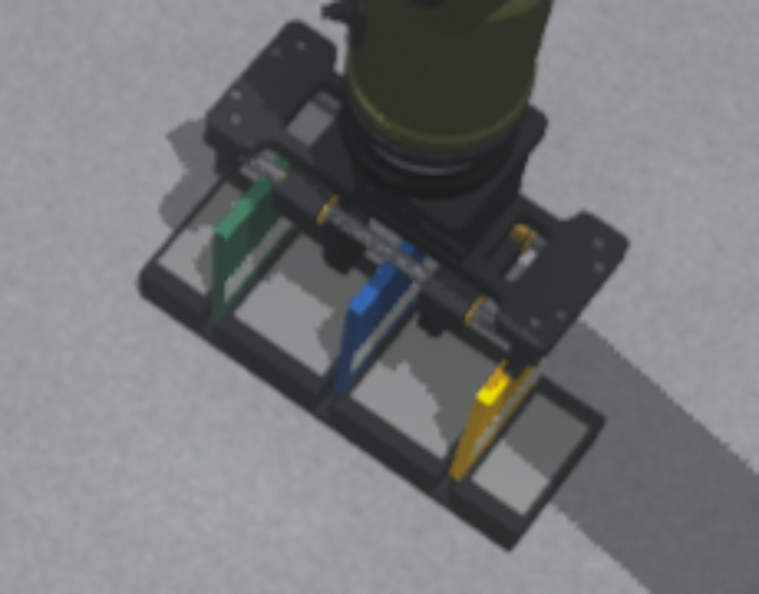

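carry_out:
  commands:
    - [0.004, -0.0005, 0.001, 0, 0, -0.2]
    - [0.004, -0.0005, 0.001, 0, 0, -0.2]
    - [0.004, -0.0005, 0.001, 0, 0, -0.2]
    - [0.004, -0.0005, 0.001, 0, 0, -0.2]

```text
clock: 5.05
tool_pos: [0.5509, -0.2007, 0.0778]
eef_rot: [0.774, 0.634, 0.0, 0.0]
contact_force: [-0.4, -0.2, -0.1]
opening: 0.486
```

carry_out:
  commands:
    - [0, 0, 0, 0, 0, 0]
    - [0, 0, 0, 0, 0, 0]
    - [0, 0, 0, 0, 0, 0]
    - [0, 0, 0, 0, 0, 0]
    - [0, 0, 0, 0, 0, 0]
    - [0, 0, 0, 0, 0, 0]
    - [0, 0, 0, 0, 0, 0]
    - [0, 0, 0, 0, 0, 0]
  fingers: 255
  grip_force: 35

```text
clock: 5.85
tool_pos: [0.5512, -0.2008, 0.0778]
eef_rot: [0.774, 0.634, 0.0, 0.0]
contact_force: [0.4, -0.4, -1.6]
opening: 0.088
```

```bash
python3 -c "
from h import *
togo([.551,-.201,.078],-11.3)
"
```

```text
t 5.85 pos [ 0.5512 -0.2008  0.0778] yaw -11.35 tilt z [ 6.e-04 -1.e-04 -1.e+00] F [ 0.41 -0.41 -1.56] open 0.0882
cmd [-0.0003 -0.0001 -0.0002] [ 0.04  0.   -0.05]
```

carry_out:
  commands:
    - [0, 0, -0.01, 0, 0, 0]
    - [0, 0, -0.025, 0, 0, 0]
    - [0, 0, -0.04, 0, 0, 0]
    - [0, 0, -0.06, 0, 0, 0]
    - [0, 0, -0.08, 0, 0, 0]
    - [0, 0, -0.1, 0, 0, 0]
    - [0, 0, -0.125, 0, 0, 0]
    - [0, 0, -0.15, 0, 0, 0]
    - [0, 0, -0.17, 0, 0, 0]
    - [0, 0, -0.19, 0, 0, 0]
    - [0, 0, -0.19, 0, 0, 0]
    - [0, 0, -0.19, 0, 0, 0]

```text
clock: 7.05
tool_pos: [0.5499, -0.2005, 0.268]
eef_rot: [0.774, 0.634, -0.0, -0.0]
contact_force: [-0.0, 0.2, -3.3]
opening: 0.088
```

```bash
python3 -c "
from h import *
togo([.536,.231,.268],-2.8)
from plant import r
for n in ('side',):
    p=r.snapshot(n); cv2.imwrite(f'pics/{n}3.png',p['img'])
"
```

```text
t 7.05 pos [ 0.5499 -0.2005  0.268 ] yaw -11.36 tilt z [-1.e-03  5.e-04 -1.e+00] F [-0.02  0.21 -3.29] open 0.088
cmd [ 4.203e-01 -9.860e-02  2.000e-04] [-0.06 -0.02 -8.56]
```

View pics/side3.png

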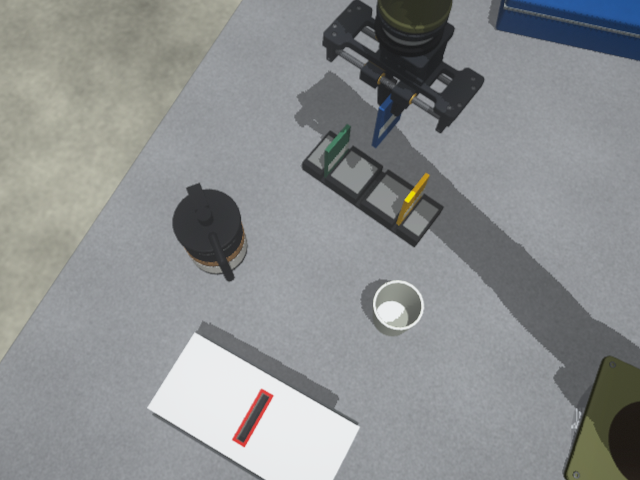

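carry_out:
  commands:
    - [0.02, -0.005, 0, 0, 0, -0.5]
    - [0.06, -0.014, 0, 0, 0, -1.2]
    - [0.1, -0.0235, 0, 0, 0, -2]
    - [0.14, -0.033, 0, 0, 0, -3]
    - [0.18, -0.042, 0, 0, 0, -4]
    - [0.22, -0.052, 0, 0, 0, -5]
    - [0.26, -0.061, 0, 0, 0, -6]
    - [0.3, -0.07, 0, 0, 0, -6.8]
    - [0.34, -0.08, 0, 0, 0, -7.5]
    - [0.38, -0.089, 0, 0, 0, -8]
    - [0.405, -0.095, 0, 0, 0, -8.5]
    - [0.42, -0.0985, 0, 0, 0, -8.5]

```text
clock: 8.3
tool_pos: [0.5352, 0.2333, 0.2663]
eef_rot: [0.723, 0.691, -0.001, -0.001]
contact_force: [0.6, -0.7, -3.3]
opening: 0.088
```

carry_out:
  commands:
    - [0, 0, 0, 0, 0, 0]
    - [0, 0, 0.005, 0, 0, 0]
    - [0, 0, 0.01, 0, 0, 0]
    - [0, 0, 0.013, 0, 0, 0]
    - [0, 0, 0.013, 0, 0, 0]
    - [0, 0, 0.013, 0, 0, 0]

```text
clock: 8.9
tool_pos: [0.5371, 0.2298, 0.2548]
eef_rot: [0.725, 0.689, -0.0, 0.0]
contact_force: [0.4, 0.4, -2.1]
opening: 0.089
```

```bash
python3 -c "
from h import *
togo([.5362,.231,.250],-2.8)
from plant import r
for n,x,y in (('side',150,310),('top',90,170)):
    p=r.snapshot(n); cv2.imwrite(f'pics/{n}4.png',p['img'])
    cv2.imwrite(f'pics/{n}4c.png',cv2.resize(p['img'][y:y+170,x:x+220],None,fx=3.5,fy=3.5))
"
```

```text
t 8.9 pos [0.5371 0.2298 0.2548] yaw -2.91 tilt z [-1.e-04 -2.e-04 -1.e+00] F [ 0.37  0.42 -2.06] open 0.0894
cmd [ 0.0012 -0.001   0.0048] [-0.01  0.01 -0.11]
```

View pics/side4c.png

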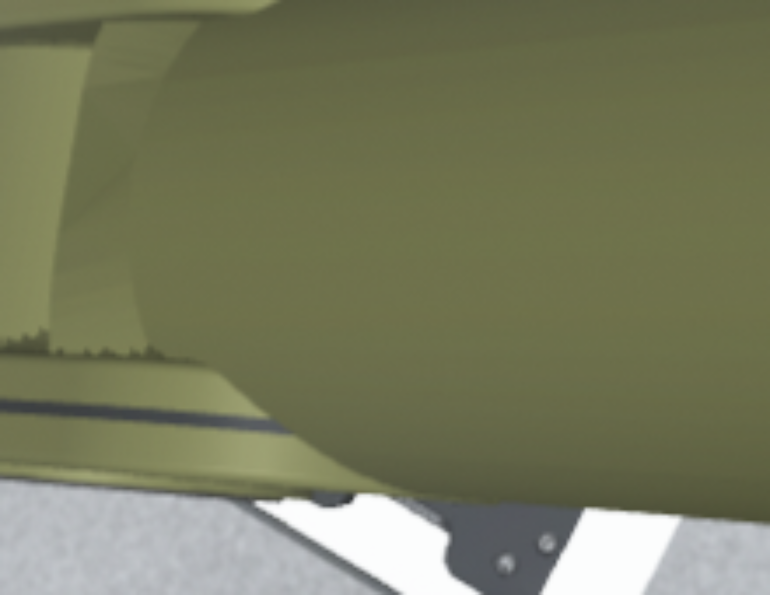

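View pics/top4c.png

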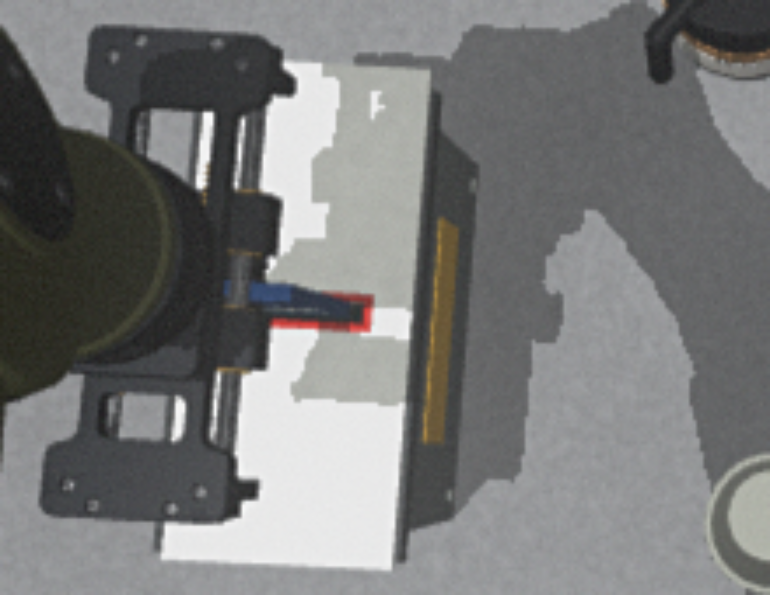

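The side view is blocked by the arm. The top view shows the plate's lower end over the slot (crop about 350,312). Getting closer.

carry_out:
  commands:
    - [0.001, -0.001, 0.005, 0, 0, 0]
    - [0.001, -0.001, 0.01, 0, 0, 0]
    - [0.001, -0.001, 0.014, 0, 0, 0]
    - [0.001, -0.001, 0.018, 0, 0, 0]
    - [0.001, -0.001, 0.018, 0, 0, 0]
    - [0.001, -0.001, 0.018, 0, 0, 0]
    - [0.001, -0.001, 0.018, 0, 0, 0]

```text
clock: 9.7
tool_pos: [0.5362, 0.2316, 0.237]
eef_rot: [0.725, 0.689, 0.0, 0.0]
contact_force: [0.4, 0.2, -2.2]
opening: 0.089
```

```bash
python3 -c "
from h import *
togo([.5362,.231,.234],-2.8)
from plant import r
p=r.snapshot('top')
togo([.5362,.231,.234],-2.8)
i=p['img'];s=r.get_state()
T=R.from_quat(s['eef_rot']).as_matrix();c=s['tool_pos']
cs=np.array([c+T@[a,b,.0698] for a,b in((-.03,-.004),(-.03,.004),(.03,.004),(.03,-.004))])
x,y=140,230
big_=cv2.resize(i[y:y+50,x:x+70],None,fx=11,fy=11,interpolation=cv2.INTER_CUBIC)
cv2.imwrite('pics/top5c.png',big_)
b2=big_.copy()
uv=((proj(p,cs)-[x,y]+.5)*11).astype(int); print(uv)
cv2.polylines(b2,[uv.reshape(-1,1,2).astype(np.int32)],True,(0,255,0),1)
cv2.imwrite('pics/top5d.png',b2)
"
```

```text
t 9.7 pos [0.5362 0.2316 0.237 ] yaw -2.86 tilt z [ 4.e-04  3.e-04 -1.e+00] F [ 0.39  0.23 -2.18] open 0.0886
cmd [-0.0006  0.      0.003 ] [ 0.02 -0.02 -0.06]
t 9.75 pos [0.5362 0.2316 0.237 ] yaw -2.85 tilt z [ 4.e-04  2.e-04 -1.e+00] F [-0.27  0.25 -2.51] open 0.0843
cmd [-0.0006  0.      0.003 ] [ 0.02 -0.01 -0.05]
[[553 347]
 [558 296]
 [172 274]
 [167 325]]
```

View pics/top5c.png

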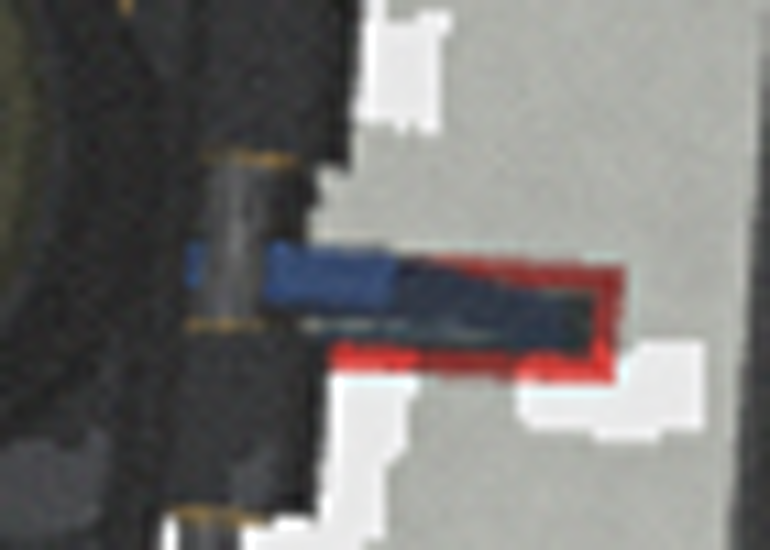

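View pics/top5d.png

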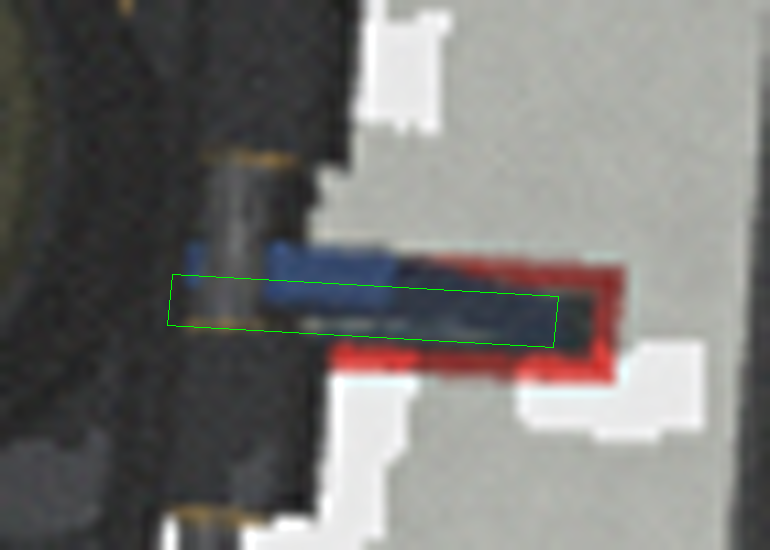

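carry_out:
  commands:
    - [0, 0, 0.002, 0, 0, 0]
    - [0, 0, 0.004, 0, 0, 0]
    - [0, 0, 0.005, 0, 0, 0]
    - [0, 0, 0.006, 0, 0, 0]
    - [0, 0, 0.0065, 0, 0, 0]
    - [0, 0, 0.0065, 0, 0, 0]

```text
clock: 10.35
tool_pos: [0.536, 0.2315, 0.2303]
eef_rot: [0.724, 0.689, -0.0, -0.0]
contact_force: [0.1, 0.0, -2.9]
opening: 0.091
```

carry_out:
  commands:
    - [0, 0, 0.0005, 0, 0, 0]
    - [0, 0, 0.001, 0, 0, 0]
    - [0, 0, 0.001, 0, 0, 0]

```text
clock: 10.65
tool_pos: [0.536, 0.2315, 0.2293]
eef_rot: [0.724, 0.689, 0.0, -0.0]
contact_force: [0.3, -0.5, -2.2]
opening: 0.088
```

carry_out:
  commands:
    - [0, 0, 0.0005, 0, 0, 0]
    - [0, 0, 0.001, 0, 0, 0]
    - [0, 0, 0.001, 0, 0, 0]

```text
clock: 10.95
tool_pos: [0.536, 0.2315, 0.2283]
eef_rot: [0.724, 0.689, -0.0, -0.0]
contact_force: [-0.1, 0.1, -2.7]
opening: 0.087
```

carry_out:
  commands:
    - [0, 0, 0.0005, 0, 0, 0]
    - [0, 0, 0.001, 0, 0, 0]
    - [0, 0, 0.001, 0, 0, 0]

```text
clock: 11.25
tool_pos: [0.536, 0.2315, 0.2272]
eef_rot: [0.724, 0.689, -0.0, -0.0]
contact_force: [0.3, 0.5, -2.7]
opening: 0.086
```

carry_out:
  commands:
    - [0, 0, 0.0005, 0, 0, 0]
    - [0, 0, 0.001, 0, 0, 0]
    - [0, 0, 0.001, 0, 0, 0]

```text
clock: 11.55
tool_pos: [0.536, 0.2315, 0.2262]
eef_rot: [0.724, 0.689, -0.0, -0.0]
contact_force: [-0.4, -0.4, -2.8]
opening: 0.084
```

It's 4.6 mm into the slot with no contact force, so it has entered cleanly. Continuing down the throat.

carry_out:
  commands:
    - [0, 0, 0.001, 0, 0, 0]
    - [0, 0, 0.002, 0, 0, 0]
    - [0, 0, 0.003, 0, 0, 0]
    - [0, 0, 0.004, 0, 0, 0]
    - [0, 0, 0.005, 0, 0, 0]
    - [0, 0, 0.006, 0, 0, 0]
    - [0, 0, 0.006, 0, 0, 0]

```text
clock: 12.25
tool_pos: [0.5359, 0.2315, 0.2201]
eef_rot: [0.724, 0.689, -0.0, -0.0]
contact_force: [-0.3, 0.8, -2.7]
opening: 0.087
```

carry_out:
  commands:
    - [0, 0, 0.001, 0, 0, 0]
    - [0, 0, 0.002, 0, 0, 0]
    - [0, 0, 0.003, 0, 0, 0]
    - [0, 0, 0.004, 0, 0, 0]
    - [0, 0, 0.005, 0, 0, 0]
    - [0, 0, 0.006, 0, 0, 0]
    - [0, 0, 0.006, 0, 0, 0]

```text
clock: 12.95
tool_pos: [0.5359, 0.2314, 0.2141]
eef_rot: [0.724, 0.689, -0.0, -0.0]
contact_force: [1.8, -0.2, -4.0]
opening: 0.086
```

carry_out:
  commands:
    - [0, 0, 0.001, 0, 0, 0]
    - [0, 0, 0.002, 0, 0, 0]
    - [0, 0, 0.003, 0, 0, 0]
    - [0, 0, 0.004, 0, 0, 0]
    - [0, 0, 0.004, 0, 0, 0]

```text
clock: 13.45
tool_pos: [0.5361, 0.2315, 0.2106]
eef_rot: [0.725, 0.689, 0.0, 0.0]
contact_force: [-0.2, -0.4, 1.0]
opening: 0.084
```

The flap was met at about 20 mm (about 4 N, as expected). Pushing on.

carry_out:
  commands:
    - [0, 0, 0.001, 0, 0, 0]
    - [0, 0, 0.002, 0, 0, 0]
    - [0, 0, 0.003, 0, 0, 0]
    - [0, 0, 0.004, 0, 0, 0]
    - [0, 0, 0.005, 0, 0, 0]
    - [0, 0, 0.006, 0, 0, 0]
    - [0, 0, 0.007, 0, 0, 0]
    - [0, 0, 0.007, 0, 0, 0]

```text
clock: 14.25
tool_pos: [0.5358, 0.2316, 0.203]
eef_rot: [0.724, 0.689, -0.0, -0.0]
contact_force: [0.2, 0.7, -1.2]
opening: 0.085
```

carry_out:
  commands:
    - [0, 0, 0.001, 0, 0, 0]
    - [0, 0, 0.002, 0, 0, 0]
    - [0, 0, 0.003, 0, 0, 0]
    - [0, 0, 0.004, 0, 0, 0]
    - [0, 0, 0.005, 0, 0, 0]
    - [0, 0, 0.006, 0, 0, 0]
    - [0, 0, 0.007, 0, 0, 0]
    - [0, 0, 0.008, 0, 0, 0]
    - [0, 0, 0.009, 0, 0, 0]
    - [0, 0, 0.01, 0, 0, 0]

```text
clock: 15.25
tool_pos: [0.5359, 0.2315, 0.1931]
eef_rot: [0.724, 0.689, -0.0, -0.0]
contact_force: [-0.6, -0.0, -1.6]
opening: 0.083
```

carry_out:
  commands:
    - [0, 0, 0.001, 0, 0, 0]
    - [0, 0, 0.002, 0, 0, 0]
    - [0, 0, 0.003, 0, 0, 0]
    - [0, 0, 0.004, 0, 0, 0]
    - [0, 0, 0.005, 0, 0, 0]
    - [0, 0, 0.006, 0, 0, 0]
    - [0, 0, 0.007, 0, 0, 0]
    - [0, 0, 0.008, 0, 0, 0]
    - [0, 0, 0.009, 0, 0, 0]
    - [0, 0, 0.01, 0, 0, 0]

```text
clock: 16.25
tool_pos: [0.536, 0.2315, 0.1832]
eef_rot: [0.724, 0.689, -0.0, -0.0]
contact_force: [-0.7, 0.0, -1.8]
opening: 0.089
```

carry_out:
  commands:
    - [0, 0, 0.001, 0, 0, 0]
    - [0, 0, 0.002, 0, 0, 0]
    - [0, 0, 0.003, 0, 0, 0]
    - [0, 0, 0.004, 0, 0, 0]
    - [0, 0, 0.005, 0, 0, 0]
    - [0, 0, 0.006, 0, 0, 0]
    - [0, 0, 0.007, 0, 0, 0]
    - [0, 0, 0.008, 0, 0, 0]
    - [0, 0, 0.009, 0, 0, 0]
    - [0, 0, 0.01, 0, 0, 0]
    - [0, 0, 0.0105, 0, 0, 0]
    - [0, 0, 0.0105, 0, 0, 0]

```text
clock: 17.45
tool_pos: [0.536, 0.2315, 0.1727]
eef_rot: [0.724, 0.689, -0.0, -0.0]
contact_force: [-1.0, -0.2, -3.1]
opening: 0.092
```

```bash
python3 -c "
from h import *
togo([.5362,.231,.173],-2.8)
from plant import r
p=r.snapshot('top')
x,y=90,170
cv2.imwrite('pics/top6c.png',cv2.resize(p['img'][y:y+170,x:x+220],None,fx=3.5,fy=3.5))
"
```

```text
t 17.45 pos [0.536  0.2315 0.1727] yaw -2.85 tilt z [-1.e-04 -0.e+00 -1.e+00] F [-0.99 -0.22 -3.08] open 0.0916
cmd [-0.0005  0.0002 -0.0003] [-0.01  0.   -0.05]
```

View pics/top6c.png

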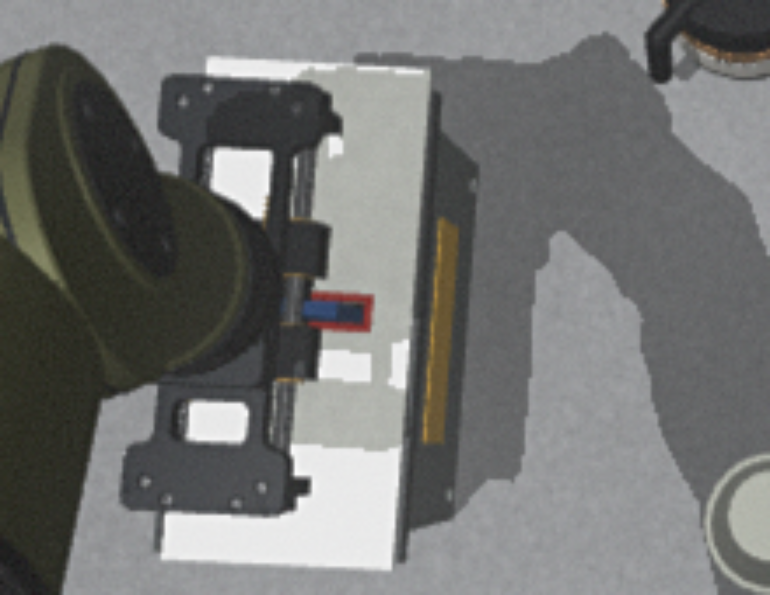

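The plate is in the slot (crop 335,311), 58 mm deep by reckoning, and the force shows only its weight. Releasing.

carry_out:
  commands:
    - [0, 0, 0, 0, 0, 0]
    - [0, 0, 0, 0, 0, 0]
    - [0, 0, 0, 0, 0, 0]
    - [0, 0, 0, 0, 0, 0]
    - [0, 0, 0, 0, 0, 0]
    - [0, 0, 0, 0, 0, 0]
    - [0, 0, 0, 0, 0, 0]
    - [0, 0, 0, 0, 0, 0]
    - [0, 0, 0, 0, 0, 0]
    - [0, 0, 0, 0, 0, 0]
  fingers: 130

```text
clock: 18.5
tool_pos: [0.536, 0.2315, 0.1728]
eef_rot: [0.724, 0.689, 0.0, -0.0]
contact_force: [0.4, 0.0, -0.4]
opening: 0.494
```

```bash
python3 -c "
from h import *
togo([.5362,.231,.26],-2.8)
from plant import r
p=r.snapshot('top')
x,y=90,170
cv2.imwrite('pics/top7c.png',cv2.resize(p['img'][y:y+170,x:x+220],None,fx=3.5,fy=3.5))
"
```

```text
t 18.5 pos [0.536  0.2315 0.1728] yaw -2.85 tilt z [-0.e+00  1.e-04 -1.e+00] F [ 0.41  0.05 -0.39] open 0.4939
cmd [-0.0005  0.0002 -0.0872] [-0.   -0.   -0.05]
```

View pics/top7c.png

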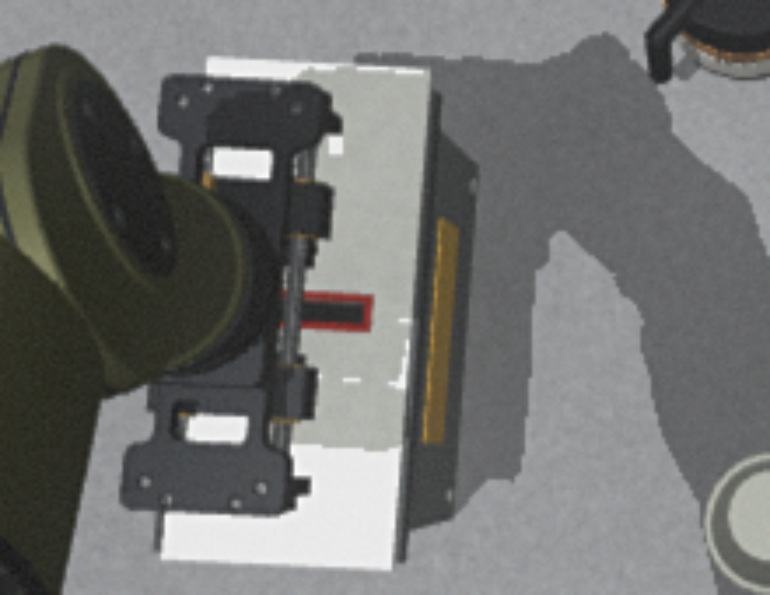

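The plate is gone from the slot, which shows black (crop 330,312). Withdrawing upward, then aside so the cameras can see.

carry_out:
  commands:
    - [0, 0, -0.01, 0, 0, 0]
    - [0, 0, -0.03, 0, 0, 0]
    - [0, 0, -0.05, 0, 0, 0]
    - [0, 0, -0.07, 0, 0, 0]
    - [0, 0, -0.09, 0, 0, 0]
    - [0, 0, -0.1, 0, 0, 0]

```text
clock: 19.15
tool_pos: [0.5369, 0.2318, 0.2753]
eef_rot: [0.725, 0.689, 0.002, 0.001]
contact_force: [0.0, 0.8, -0.0]
opening: 0.495
```

carry_out:
  commands:
    - [0.03, 0.02, 0, 0, 0, 0]
    - [0.06, 0.03, 0, 0, 0, 0]
    - [0.1, 0, 0, 0, 0, 0]
    - [0.14, -0.03, 0, 0, 0, 0]
    - [0.18, -0.07, 0, 0, 0, 0]
    - [0.22, -0.1, 0, 0, 0, 0]
    - [0.24, -0.12, 0, 0, 0, 0]
    - [0.26, -0.14, 0, 0, 0, 0]
    - [0.26, -0.14, 0, 0, 0, 0]
    - [0.26, -0.14, 0, 0, 0, 0]
    - [0.26, -0.14, 0, 0, 0, 0]

```text
clock: 20.25
tool_pos: [0.4107, 0.4964, 0.2729]
eef_rot: [0.725, 0.688, -0.0, 0.001]
contact_force: [0.2, 0.5, 1.0]
opening: 0.489
```

```bash
python3 -c "
from h import *
togo([.5362,.231,.26],-2.8)
from plant import r
for n in('side','top'):
    p=r.snapshot(n); cv2.imwrite(f'pics/{n}8.png',p['img'])
    print(n,[(d['p'],d['xyz']) for d in r.spot_point(p,'plate_blue')])
    b=cv2.boundingRect(red(p['img']).astype(np.uint8)); print(b)
    x,y=max(b[0]-15,0),max(b[1]-15,0)
    cv2.imwrite(f'pics/{n}8c.png',cv2.resize(p['img'][y:y+b[3]+30,x:x+b[2]+30],None,fx=6,fy=6))
"
```

```text
t 20.25 pos [0.4107 0.4964 0.2729] yaw -3.0 tilt z [ 0.0011 -0.0013 -1.    ] F [0.16 0.5  1.  ] open 0.4894
cmd [-0.2585  0.1392  0.0134] [ 0.07  0.07 -0.2 ]
side []
(233, 390, 39, 56)
top []
(154, 253, 42, 11)
```

View pics/side8.png

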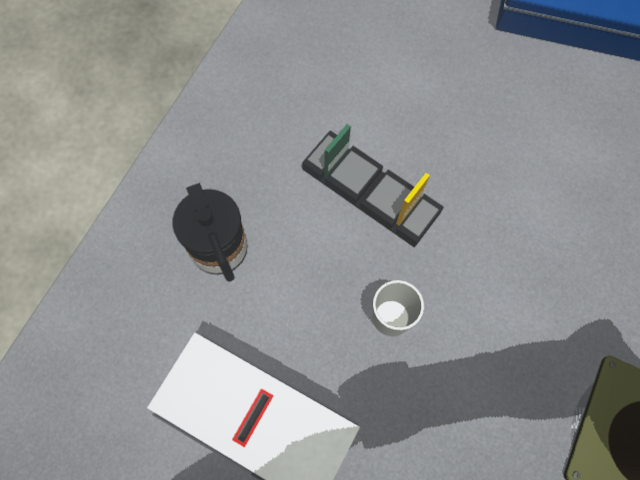

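View pics/side8c.png

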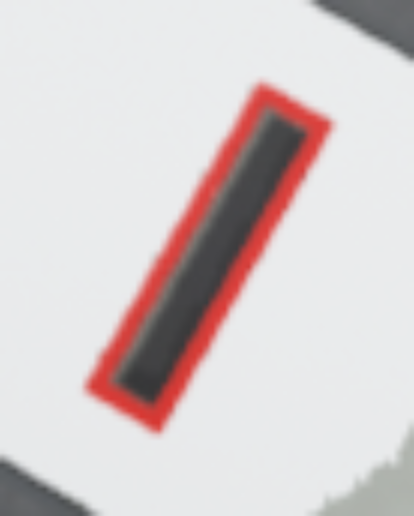

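View pics/top8c.png

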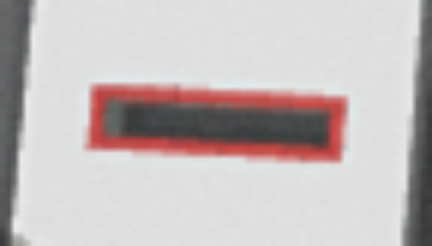

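The slot is dark and empty with the flap shut, exactly as at the start. The bystanders are at the same pixels as before: green (337,148), yellow (414,200), cup (398,306), tin (208,225). Handing in.

```bash
python3 -c "
from plant import r
import numpy as np
print(np.abs(r.get_state()['qd']).max()); print(r.finish_job())"
```

```text
0.006119735036515436
the job is handed in; nothing more can be done
None
```

I posted the blue plate into the return box and handed the job in at about 20 s of the 69 s allowed; no verdict was reported.

- **Grip and entry:** I took the plate from the middle groove and lined it up with the slot at about (0.536, 0.231) m. It went into the slot with no contact force.
- **Flap and release:** The plate met the flap about 20 mm down, at about 4 N. I pushed it 58 mm below the lid top and let go with only its weight on the gripper. The readings I took between moves never came near the 30 N limit.
- **Last checks:** The slot is empty and dark, looking as it did before, so I take the flap to be shut. The blue plate is not visible in either picture. The other two plates, the cup and the tin look unmoved in the side picture. The arm is clear and at rest.
- **Not confirmed:** The plate's position inside the box and the flap angle could not be measured. I infer them from the plate vanishing and the slot's appearance. The two cameras also differed by about 2.4 mm in y on both the plate and the slot. I used the plate-to-slot offset, which agreed between them.

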